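Tap a drill chuck onto its arbor

TASK

Fit the drill chuck to its arbor: take the arbor from the wooden stand, set its short taper in the socket of the chuck that stands nose down on the plywood scrap and let go, then lock it with two or more light taps of the wooden mallet on the arbor's end. Stand the mallet back on the bench, then lift the chuck by the arbor alone, a few centimetres clear, and stand it nose down in the blue tray, with the arbor still locked in it. Do not hit hard, and leave everything else where it is.

Things in the scene. Friction and masses are not known exactly. Their poses are not given: they have to be found in the camera images.
- arbor: Chuck arbor, one bright steel piece 108 mm long, 150 g, tang up in one of the stand's three holes. Origin at its small lower end, z up its axis. Above the origin: short taper (14 mm across, growing to 18) to 33 mm; collar 26 mm across, 33 to 38 mm; smooth shank 18 to 15 mm across, 38 to 100 mm (grip here); flat tang to 108 mm. It hangs in the stand by its collar, taper loose in the hole.
- arbor_top (a point): Centre of the arbor's upper end, 108 mm above its origin, where the mallet strikes. Taps of about 15 to 25 N lock the taper, so that the arbor then carries the chuck. The first drives it 1 to 5 mm deeper, later ones hardly move it; it never sinks onto its collar. More than 40 N bruises it.
- chuck: Steel drill chuck, 0.65 to 0.85 kg, standing loose and nose down on the plywood scrap. Origin at the centre of its nose face, z up. 80 mm tall; nose 32 mm across, knurled sleeve 50 mm, body 42 mm, neck 26 mm. The taper socket opens in its top.
- socket_mouth (a point): Centre of the socket's mouth (16 mm wide, its countersink 21 mm), 80 mm above the chuck's origin. How deep the arbor sinks before the tapers meet differs from pair to pair: its origin then lies 55 to 64 mm above the chuck's. Only pushed in by hand it is not locked, and the chuck would stay behind when the arbor is lifted.
- mallet: Turned dark wooden mallet with a red-brown ring, 148 mm tall, 0.32 kg, standing upright on the flat end of its head. Origin at the centre of that flat end, which does the striking, z up along the handle. Head 52 mm across at the flat end, 59 mm at most, up to 63 mm; handle 27 mm across from 68 to 138 mm.
- rack: Stand for taper-shank tools: a pale wood block 56 x 180 x 80 mm with three 20 mm holes in its top, 56 mm apart along its y axis, the middle one at its centre. Origin at the centre of its underside; it is fixed.
- pad: Brown plywood scrap 130 x 130 x 18 mm on which the chuck stands; fixed. Origin at the centre of its underside.
- tray: Blue steel tray 170 x 170 mm with a rim 14 mm high; inner floor 4 mm above the bench, 162 mm wide; fixed, empty. Origin at the centre of its underside.
- live_centre: Bystander: lathe centre with a fat dark body 33 mm across and a point, in the stand; rises 46 mm above it. Origin on the stand's top.
- spur_centre: Bystander: four-spur drive centre, head 25 mm across, in the stand; rises 25 mm above it. Origin on the stand's top.
- hammer: Bystander: steel hammer with a pale handle lying on the bench, about 240 mm long, head 35 mm tall; not for this job.
- block: Bystander: pale wood block 130 x 55 x 35 mm. Origin at the centre of its underside.
- orbital_sander: Bystander: yellow and black orbital sander, 124 mm across, 117 mm tall. Origin at the centre of its underside.
- chuck_key: Bystander: T-shaped chuck key lying on the bench, 68 mm long, 11 mm thick.
Mind the look-alikes: they are no part of the job. What is shaped like the mallet but orange is not meant. Leave any green look-alike of the chuck alone.

How it is judged (in metres and radians):
On the way, in this order (a step that is already met when the one before it is completed fails the run):
1. the arbor stands in the chuck's socket, let go (z of arbor in the frame of chuck between 0.045 and 0.073 m and horizontal distance between arbor and chuck below 0.006 m and angle between the z axis of arbor and the z axis of chuck, either way round below 0.06 rad and contact force between the fingers and arbor below 0.1 N and angle between chuck's own z axis and vertical below 0.1 rad), for 0.2 s.
2. the mallet taps the arbor (over 6 N) (contact force between mallet and arbor above 6 N).
3. the mallet comes off it again (z of arbor in the frame of chuck between 0.045 and 0.073 m and horizontal distance between arbor and chuck below 0.006 m and angle between the z axis of arbor and the z axis of chuck, either way round below 0.06 rad and contact force between mallet and arbor below 0.05 N), for 0.1 s.
4. the mallet taps it once more (z of arbor in the frame of chuck between 0.045 and 0.073 m and horizontal distance between arbor and chuck below 0.006 m and angle between the z axis of arbor and the z axis of chuck, either way round below 0.06 rad and contact force between mallet and arbor above 6 N).
5. the mallet stands upright on the bench, let go (height (world z) of mallet below 0.03 m and angle between mallet's own z axis and vertical below 0.06 rad and contact force between the fingers and mallet below 0.1 N), for 0.2 s.
6. the chuck hangs from the arbor over 25 mm above the scrap, the fingers not touching the chuck (z of arbor in the frame of chuck between 0.045 and 0.073 m and horizontal distance between arbor and chuck below 0.006 m and angle between the z axis of arbor and the z axis of chuck, either way round below 0.06 rad and height (world z) of chuck above 0.043 m and contact force between the fingers and chuck below 0.1 N), for 0.5 s.
At the end, for the whole second after the job is handed in: The chuck stands nose down on the tray's floor (upright within 0.06 rad, within 62 mm of its centre along each side), the arbor seated in it (origin under 73 mm above the chuck's, in line within 0.06 rad), the mallet stands upright (0.06 rad) on the bench, all at rest (z of arbor in the frame of chuck between 0.045 and 0.073 m and horizontal distance between arbor and chuck below 0.006 m and angle between the z axis of arbor and the z axis of chuck, either way round below 0.06 rad and x of chuck in the frame of tray between -0.062 and 0.062 m and y of chuck in the frame of tray between -0.062 and 0.062 m and z of chuck in the frame of tray below 0.008 m and angle between each of chuck, mallet's own z axis and vertical below 0.06 rad and linear speed of each of chuck, arbor, mallet below 0.01 m/s and height (world z) of mallet below 0.03 m); the robot touches nothing.
It fails at once if the mallet hits the arbor with more than 40 N (contact force between mallet and arbor above 40 N).
It fails at once if the chuck is knocked over (angle between chuck's own z axis and vertical above 0.5 rad).
It fails at once if the mallet falls over (angle between mallet's own z axis and vertical above 0.7 rad).
It fails at once if a bystander is moved more than 20 mm (distance of any of live_centre, spur_centre, hammer, block, orbital_sander, chuck_key from where it was at the start of the episode above 0.02 m).
It also fails if it takes over 66 s, if anything falls off the work surface, if the arm or the gripper's body presses on something with over 40 N, if the wrist force passes 120 N, or if a joint passes its speed limit or range.

ROBOT

A 6-joint arm with a two-finger parallel gripper is mounted at the origin on the work surface. World frame = base frame: x ahead of the robot, y to its left, z up, the work surface at z = 0. Lengths are in mm, angles in rad, forces in N, time in s.
With the tool pointing down it reaches from about 200 to 875 mm from the base axis. Payload 3.4 kg.
Tool frame: the origin (TCP) lies between the finger pads; the fingertips stand env.nose_length ahead of it and the grasp point (between the pads) lies 6 mm ahead of it (env.nose_length is the distance from the TCP to the fingertips, in mm); z points along the fingers, y is the line along which they close (so a half turn about z gives the same grasp; the last joint's range is limited). The gripper opens to 94 mm and grips with 3 to 60 N. Pads are 16 mm wide; open, the fingers measure 119 mm over their backs; the gripper's body (75 mm by 177 mm) begins 78 mm behind the grasp point.
Start: joints at [1.054, 0.276, 1.505, -0, 1.361, -0.121], TCP at [221.709, 530.573, 230.493] pointing down, gripper open.
Joint ranges: [-2.89, 2.89], [-0.75, 2.08], [0.22, 2.7], [-1.18, 4.32], [0.11, 2.71], [-2.7, 2.7]. Speed limits (rad/s): [2.57, 2.57, 3.14, 3.14, 3.14, 3.14].

INTERFACE

Orientations are given as a rotation vector (axis times angle).
In Python, from cell import telemetry, vision, env gives the robot as it stands. The module is installed in compiled form; this text tells all that it offers.
- The arm moves only by the shell command python3 -m creep 'ROWS' [FORCE]. ROWS is JSON, a list that holds one entry, the list of rows, each a list of 5 numbers: the shift along the world's x, y, z in cm, then the turn about the world's z in degrees, then the opening, from 0 (shut) to 1 (fully open). A call has 1 to 12 rows; each row is the pose to reach, as a shift and turn from the pose commanded when the call began; what a row does not reach only later rows make up. A row lasts 1/12 s, in which the tool goes at most 41.7 mm and 7.16 degrees, less where a joint would pass 70% of its speed; a pose out of reach is approached as far as the arm can. A call with a gripper value outside its range is refused whole. The fingers move at their own pace and stop on an object; FORCE is the grip in N (left out, the last holds). Time passes only in rows, so rows that repeat a pose let the fingers close. It gives the time, the measured TCP pose, the force, the opening and the grip force at its end, in the units of the state.
- telemetry.observe(): the state, without advancing time (a new reading comes with each control period).
- vision.snapshot(name): name is "scene" or "top"; returns a dict with "pixels" (400x640x3 uint8, red, green, blue), "fx", "fy", "cx", "cy" (pixels), "R" (3x3) and "t" (3): a world point X has camera coordinates R X + t. Camera axes: x right, y down, z forward; pixel columns grow to the right and rows downward; lengths in mm; the calibration is good to about 2 mm. A picture is of the moment at which its call begins. There is no depth.
- env.job_done(): hands the job in; it is judged then, once.
The state is a dict: "t": time; "q": joint angles; "joint_vel": joint speeds; "effort": joint torques, N m; "eef_pos": TCP position; "tcp_rot": TCP orientation; "wrist_force": force on the tool from outside, world axes, zero at the start; "moment": the same for the moment, N m; "opening": finger opening in mm; "grip_force": force on a finger pad.
Only numpy, scipy, OpenCV 4.12 (cv2) and the standard library are available. Lean on these libraries where they do the work, as an engineer would, in place of code of your own. Each camera call takes 0.05 s, during which the arm holds its last target. There are 200 camera calls.

## Working session

There is one attempt and no reset: what is moved stays moved. The work goes in short steps, Python scripts to look and compute and a shell command to move; the robot and the scene stay as the last step left them, time stands still between calls to the robot, and variables do not carry over. Pictures are saved under pics/ and viewed, at most 10 in all, crops included, and the job is handed in when it is done.

```bash
mkdir -p pics
cat > h.py <<'E'
import numpy as np, cv2
from cell import telemetry, vision, env
def snap(n,f=None):
    s=vision.snapshot(n); s={k:np.array(v) for k,v in s.items()}
    if f: cv2.imwrite('pics/'+f,s['pixels'][:,:,::-1])
    return s
def ray(s,u,v):
    d=s['R'].T@np.array([(u-s['cx'])/s['fx'],(v-s['cy'])/s['fy'],1]); return -s['R'].T@s['t'],d
def onz(s,u,v,z):
    c,d=ray(s,u,v); return c+d*(z-c[2])/d[2]
def proj(s,X):
    p=s['R']@np.array(X,float)+s['t']; return np.array([s['fx']*p[0]/p[2]+s['cx'],s['fy']*p[1]/p[2]+s['cy']])
E
python3 - <<'E'
from h import *
a=snap('scene','s0.png'); b=snap('top','t0.png')
np.savez('s0.npz',**a); np.savez('t0.npz',**b)
for s in(a,b): print(-s['R'].T@s['t'],s['R'],s['fx'])
print(telemetry.observe(),env.nose_length)
E
```

```text
[1025.62218651   62.06316101  802.31887555] [[-0.15459542  0.98789107  0.01309517]
 [ 0.80234359  0.1332711  -0.58179341]
 [-0.57649373 -0.07943577 -0.81323117]] 417.7609767297764
[ 445.30697884    2.69784076 1049.09016633] [[-3.44990534e-03 -9.99495089e-01  3.15858542e-02]
 [-9.91564290e-01 -6.73508090e-04 -1.29614065e-01]
 [ 1.29569895e-01 -3.17665614e-02 -9.91061314e-01]] 403.61171267524225
{'t': 0.1, 'q': array([ 1.05398967e+00,  2.76534392e-01,  1.50597098e+00, -1.04689802e-06,
        1.36076170e+00, -1.21015591e-01]), 'joint_vel': array([-0.00149522, -0.00302398, -0.00296389, -0.000764  ,  0.00068941,
       -0.00010933]), 'effort': array([ 1.64323697e-03, -4.05456376e+01, -2.37779313e+01,  7.03561795e-02,
        2.99091660e-02, -2.87053649e-05]), 'eef_pos': array([221.4612992 , 530.12554222, 229.70390883]), 'tcp_rot': array([-6.17553582e-01, -3.07976193e+00,  2.49763264e-03]), 'wrist_force': array([ 0.57325755, -0.1966957 , -0.49717525]), 'moment': array([-0.04401263, -0.01733741,  0.0336056 ]), 'grip_force': 0.0, 'opening': 94.27166158111933} 25.0
```

View pics/s0.png

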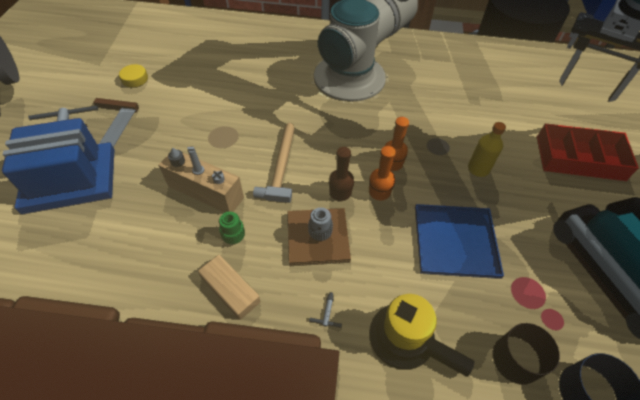

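View pics/t0.png

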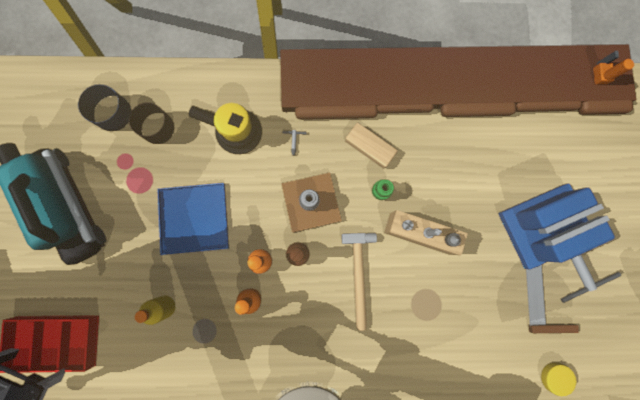

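Scene view (s0): mallet candidates are dark with a ring (342,173), orange (384,172) and orange (397,143); I choose the dark one. Chuck candidates are grey on plywood (320,222) and green (231,227); I choose the grey one. Arbor candidates in the stand are (176,157) fat, (196,160) tall and bright, and (218,176) spurred; I choose the middle one. The tray is at (458,240). In the top view, the chuck is at (309,199), the mallet at (297,253), the stand at (430,232) and the tray at (194,218). One close crop to check the choice.

Run:
```python
from h import *
a=cv2.imread('pics/s0.png');b=cv2.imread('pics/t0.png')
f=lambda im,x,y,w,h,k:cv2.resize(im[y:y+h,x:x+w],None,fx=k,fy=k,interpolation=cv2.INTER_CUBIC)
A=np.hstack([f(a,155,135,100,75,4),f(a,280,195,100,75,4)])
B=np.hstack([f(b,380,195,100,75,4),f(b,270,185,100,75,4)])
cv2.imwrite('pics/c0.png',np.vstack([A,B]))
```

```text
(no output)
```

View pics/c0.png

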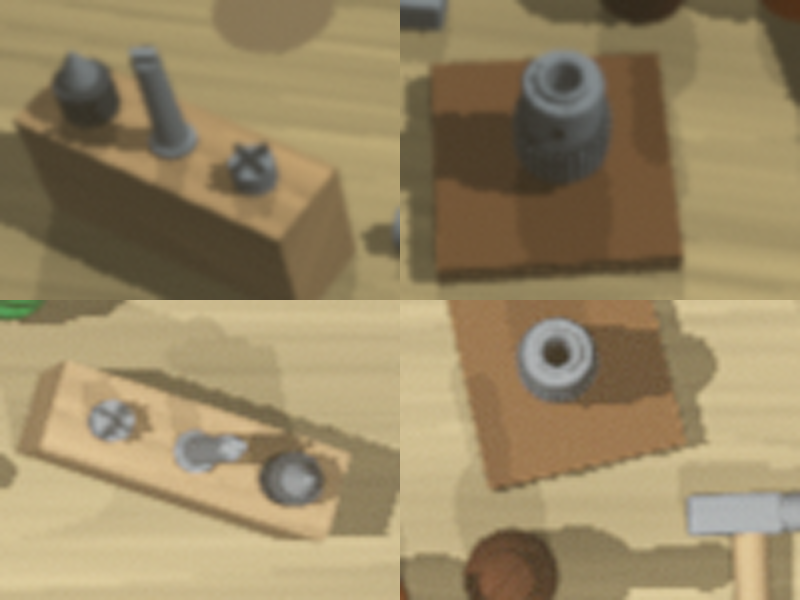

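The crop confirms it: the middle tool has collar and tang, the arbor. Fat cone point (left) and cross spurs (right) are bystanders. The grey chuck shows its socket mouth at scene (321,214), top (309,198).

```bash
cat >> h.py <<'E'
def tri(a,b,pa,pb):
    (c1,d1),(c2,d2)=ray(a,*pa),ray(b,*pb)
    k=np.linalg.lstsq(np.c_[d1,-d2],c2-c1,rcond=None)[0]; p,q=c1+k[0]*d1,c2+k[1]*d2
    return (p+q)/2,np.linalg.norm(p-q)
def blob(s,lo,hi,box):
    x,y,w,h=box; m=cv2.inRange(cv2.cvtColor(s['pixels'],cv2.COLOR_RGB2HSV),lo,hi); z=np.zeros_like(m); z[y:y+h,x:x+w]=m[y:y+h,x:x+w]
    c=max(cv2.findContours(z,cv2.RETR_EXTERNAL,cv2.CHAIN_APPROX_NONE)[0],key=cv2.contourArea); return c
E
python3 - <<'E'
from h import *
a,b=[dict(np.load(f)) for f in('s0.npz','t0.npz')]
f=lambda c,x,y,ox,oy:((c[0]-x+.5)/4-.5+ox,(c[1]-y+.5)/4-.5+oy)
P={'collar':(f((172,143),0,0,155,135),f((195,450),0,300,380,195),83),
'atop':(f((144,52),0,0,155,135),f((233,447),0,300,380,195),155),
'mouth':(f((566,77),400,0,280,195),f((556,352),400,300,270,185),98)}
for k,(pa,pb,z) in P.items(): print(k,tri(a,b,pa,pb),onz(a,*pa,z),onz(b,*pb,z))
for n,s,box in(('a',a,(325,140,35,65)),('b',b,(283,238,30,32))):
    c=blob(s,(0,60,0),(25,255,110),box); print('mallet',n,cv2.boundingRect(c),cv2.minEnclosingCircle(c),cv2.contourArea(c))
for n,s,box in(('a',a,(405,195,110,95)),('b',b,(150,175,90,90))):
    c=blob(s,(100,100,0),(130,255,255),box); r=cv2.minAreaRect(c);print('tray',n,r,onz(s,*r[0],8))
for n,s,box in(('a',a,(160,140,90,75)),('b',b,(380,200,95,60))):
    pass
C=f((30,410),0,300,380,195)
for p in((65,362),(40,450),(350,455),(320,540)): print('rack top corners',onz(b,*f(p,0,300,380,195),80))
for s in (a,b):
    y,x=(150,343) if s is a else (253,297); print(s['pixels'][y-2:y+3,x])
E
```

```text
collar (array([ 481.47785805, -290.66124731,   78.15773888]), np.float64(0.6360885595163718)) [ 485.11703813 -288.64159575   83.        ] [ 481.22461236 -288.87571048   83.        ]
atop (array([ 480.25458308, -289.49693696,  151.62652964]), np.float64(0.35867917281589334)) [ 483.08807119 -287.47966561  155.        ] [ 480.16567874 -288.58166565  155.        ]
mouth (array([ 5.63091479e+02, -3.95846514e-01,  9.61595005e+01]), np.float64(0.6565336130496936)) [5.64265344e+02 9.28886063e-02 9.80000000e+01] [562.89997203  -0.71556992  98.        ]
mallet a (325, 140, 35, 62) ((342.0, 169.72500610351562), 34.24299621582031) 1474.5
mallet b (287, 243, 23, 22) ((298.4615478515625, 252.53846740722656), 11.56442928314209) 186.0
tray a ((459.50830078125, 240.34254455566406), (88.50907135009766, 66.11901092529297), 3.012787342071533) [524.47629592 302.21123627   8.        ]
tray b ((192.21572875976562, 218.52029418945312), (65.76103210449219, 67.18596649169922), 85.91438293457031) [520.05203086 296.52107959   8.        ]
rack top corners [ 534.6768275  -212.30192258   80.        ]
rack top corners [ 481.54838013 -195.6744448    80.        ]
rack top corners [ 478.10793012 -384.3088144    80.        ]
rack top corners [ 427.30181389 -363.46261693   80.        ]
[[85 60 40]
 [86 60 40]
 [84 59 39]
 [82 58 39]
 [81 57 37]]
[[115  85  59]
 [116  81  58]
 [114  82  52]
 [118  84  59]
 [123  88  62]]
```

```bash
python3 -m creep '[[[26,-82,2,-85.5,1],[26,-82,2,-85.5,1],[26,-82,2,-85.5,1],[26,-82,2,-85.5,1],[26,-82,2,-85.5,1],[26,-82,2,-85.5,1],[26,-82,2,-85.5,1],[26,-82,2,-85.5,1],[26,-82,2,-85.5,1],[26,-82,2,-85.5,1],[26,-82,2,-85.5,1],[26,-82,2,-85.5,1]]]' 40
```

```text
t: 1.1
eef_pos: [372.5, 52.2, 242.2]
tcp_rot: [2.55, 1.835, 0.001]
wrist_force: [0.8, -0.3, 0.0]
opening: 94.1
grip_force: 0.0
```

```bash
python3 -m creep '[[[10.5,-33,0,0,1],[10.5,-33,0,0,1],[10.5,-33,0,0,1],[10.5,-33,0,0,1],[10.5,-33,0,0,1],[10.5,-33,0,0,1],[10.5,-33,0,0,1],[10.5,-33,0,0,1],[10.5,-33,0,0,1],[10.5,-33,0,0,1],[10.5,-33,0,0,1],[10.5,-33,0,0,1]]]'
python3 - <<'E'
from h import *
a=snap('scene','s1.png'); b=snap('top','t1.png'); print(telemetry.observe()['eef_pos'])
x=a['pixels'][100:225,130:290,::-1]; y=cv2.imread('pics/s0.png')[135:215,310:430]
cv2.imwrite('pics/c1.png',np.vstack([cv2.resize(x,(640,500)),cv2.resize(cv2.imread('pics/t0.png')[235:272,235:395],(640,96*3//2))[:100]]))
E
```

```text
t: 2.1
eef_pos: [477.0, -274.1, 241.8]
tcp_rot: [-2.542, -1.842, -0.0]
wrist_force: [0.1, 0.3, 1.0]
opening: 93.8
grip_force: 0.0
[ 477.24677205 -273.90566412  242.34157601]
```

View pics/c1.png

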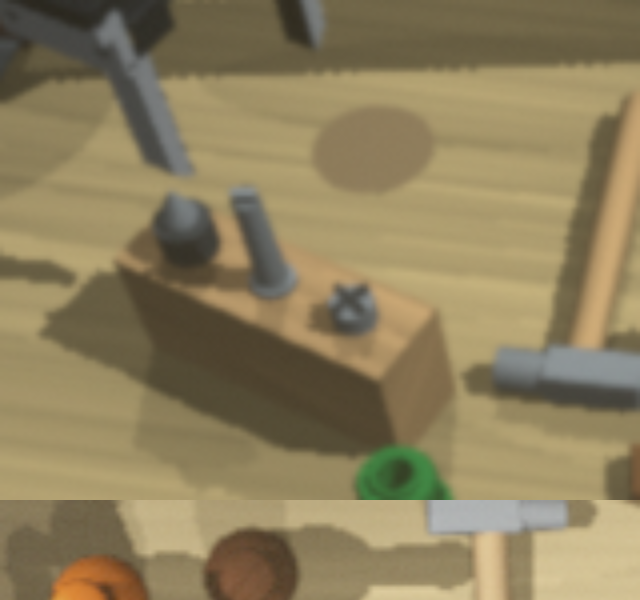

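Fingers hang over the stand (tips at about (172,142) and (207,110)), and arbor and bystanders are undisturbed. Go over the arbor, descend, close.

```bash
python3 -m creep '[[[0.45,-1.5,0,0,1],[0.45,-1.5,0,0,1],[0.45,-1.5,0,0,1],[0.45,-1.5,-4,0,1],[0.45,-1.5,-7.5,0,1],[0.45,-1.5,-10,0,1],[0.45,-1.5,-11.4,0,1],[0.45,-1.5,-11.4,0,1],[0.45,-1.5,-11.4,0,1]]]'
python3 -m creep '[[[0,0,0,0,0.6],[0,0,0,0,0.4],[0,0,0,0,0.2],[0,0,0,0,0],[0,0,0,0,0],[0,0,0,0,0],[0,0,0,0,0],[0,0,0,0,0]]]'
```

```text
t: 2.95
eef_pos: [482.1, -290.6, 127.8]
tcp_rot: [-2.543, -1.842, 0.0]
wrist_force: [0.9, 0.3, 0.7]
opening: 93.8
grip_force: 0.0
t: 3.62
eef_pos: [482.3, -290.9, 128.2]
tcp_rot: [2.544, 1.843, 0.0]
wrist_force: [0.4, 1.1, 0.1]
opening: 44.0
grip_force: 0.0
```

```bash
python3 -m creep '[[[0,0,0,0,0],[0,0,0,0,0],[0,0,0,0,0],[0,0,0,0,0],[0,0,0,0,0],[0,0,0,0,0],[0,0,0,0,0],[0,0,0,0,0],[0,0,0,0,0],[0,0,0,0,0]]]'
```

```text
t: 4.45
eef_pos: [482.2, -290.8, 128.0]
tcp_rot: [-2.544, -1.842, 0.0]
wrist_force: [-1.2, 0.9, 0.1]
opening: 16.0
grip_force: 40.0
```

```bash
python3 -m creep '[[[0,0,2,0,0],[0,0,4,0,0],[0,0,7,0,0],[0,0,10,0,0],[2,7.25,11,0,0],[4,14.5,11,0,0],[6,21.7,11,0,0],[8.1,29,11,0,0],[8.1,29,11,0,0],[8.1,29,11,0,0],[8.1,29,11,0,0],[8.1,29,11,0,0]]]'
python3 -m creep '[[[0,0,0,0,0],[0,0,0,0,0],[0,0,0,0,0]]]'
python3 - <<'E'
from h import *
a=snap('scene','s2.png'); b=snap('top','t2.png'); np.savez('s2.npz',**a)
p=telemetry.observe()['eef_pos'];print(p,proj(a,[563.5,-.4,p[2]-80]),proj(b,p))
x=a['pixels'][100:250,240:400,::-1]; y=b['pixels'][120:270,230:390,::-1]
cv2.imwrite('pics/c2.png',np.hstack([cv2.resize(x,(400,375)),cv2.resize(y,(400,375))]))
E
```

```text
t: 5.45
eef_pos: [564.7, 5.1, 238.1]
tcp_rot: [-2.538, -1.847, -0.007]
wrist_force: [0.2, -0.1, -2.0]
opening: 16.0
grip_force: 40.0
t: 5.7
eef_pos: [563.0, -2.3, 237.9]
tcp_rot: [2.545, 1.841, -0.002]
wrist_force: [0.5, -0.6, -1.8]
opening: 15.9
grip_force: 40.0
[563.02622807  -2.69092569 238.02895753] [321.37079453 196.11648909] [309.84804511 189.09839177]
```

View pics/c2.png

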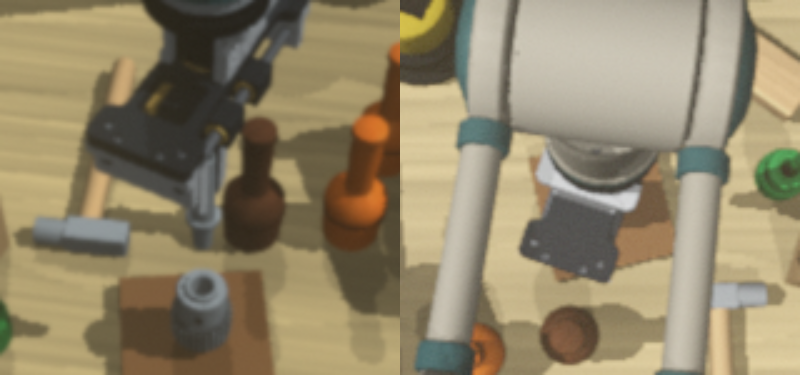

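Arbor held upright, tip at scene (321,198), mouth at (321.6,214). Lower to about 14 mm above the mouth, then check there.

```bash
python3 -m creep '[[[0.05,0.2,-2,0,0],[0.05,0.2,-3.5,0,0],[0.05,0.2,-4.5,0,0],[0.05,0.2,-4.5,0,0],[0.05,0.2,-4.5,0,0],[0.05,0.2,-4.5,0,0]]]'
python3 - <<'E'
from h import *
a=snap('scene'); np.savez('s3.npz',**a)
p=telemetry.observe()['eef_pos'];print(p)
x=a['pixels'][175:250,281:361,::-1]
cv2.imwrite('pics/c3.png',cv2.resize(x,(640,600),interpolation=cv2.INTER_CUBIC))
E
```

```text
t: 6.3
eef_pos: [564.4, 0.4, 193.9]
tcp_rot: [2.544, 1.841, 0.002]
wrist_force: [-0.1, -1.0, -2.1]
opening: 15.9
grip_force: 40.0
[564.48079125   0.58087532 194.10556855]
```

View pics/c3.png

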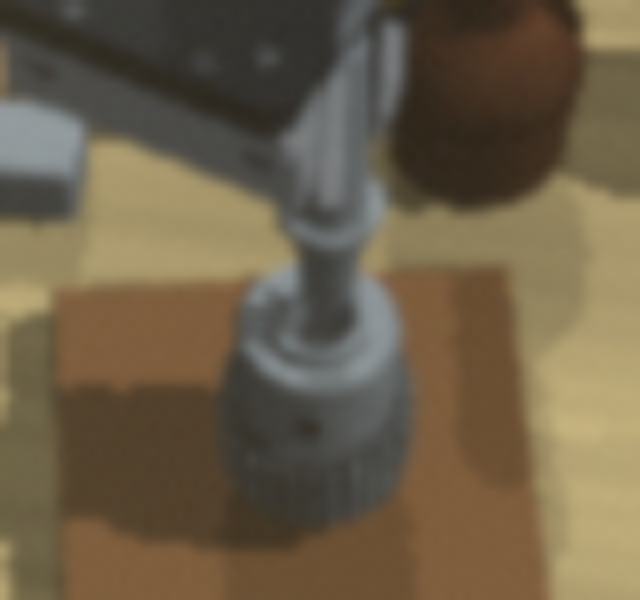

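Run:
```python
from h import *
a=dict(np.load('s3.npz')); f=lambda x,y:((x+.5)/8-.5+281,(y+.5)/8-.5+175)
print('tip near rim',onz(a,*f(326,343),113),'pred tip rim px',proj(a,[571,0.5,113]),f(326,343))
b=dict(np.load('s0.npz'))
g=b['pixels'].astype(np.uint8)[200:228,306:338].mean(2).astype(int)
print(g[4:24,6:26])
```

```text
tip near rim [582.31453634   3.06736551 113.        ] pred tip rim px [320.91009071 212.52688078] (321.3125, 217.4375)
[[126 126 125 125 126 126 126 127 126 127 127 128 127 128 129 128 126 119
  112 111]
 [127 127 126 126 125 125 126 125 126 126 127 126 127 126 127 127 124 117
  111 111]
 [130 129 128 128 127 128 127 127 127 128 127 127 126 126 126 126 123 115
  110 110]
 [132 131 132 131 131 132 133 132 132 131 131 131 129 129 128 126 122 113
  106 104]
 [127 129 132 135 135 136 136 136 133 133 134 134 133 132 131 124 117 107
   96  93]
 [111 118 129 134 136 136 134 129 123 123 125 129 133 135 134 124 109  95
   89  86]
 [100 115 124 129 134 131 124 113 103  99 103 114 125 133 135 133 116  96
   87  86]
 [110 121 115 119 125 119 105  91  79  74  75  85 103 123 132 136 130 109
   93  87]
 [121 122 116 121 117 105  94  83  71  63  61  65  79 106 129 135 133 119
   99  89]
 [118 110 113 122 111  99  90  79  67  61  59  59  67  97 125 134 136 128
  106  90]
 [108  97 106 118 107  96  87  73  63  59  59  58  64  91 122 134 136 131
  112  94]
 [111  95 100 116 108  96  84  69  62  58  59  57  67  95 123 133 136 131
  117  99]
 [120 101  93 110 110  98  79  65  62  61  62  64  82 108 122 132 135 133
  119  99]
 [120 104  88  97 111 106  89  75  70  70  77  88 105 117 121 128 135 130
  115  97]
 [113 108  96  88  96 105 101  95  91  93 103 113 117 115 120 130 133 125
  108  92]
 [ 96 114 115  99  85  85  93 100 104 105 109 109 110 118 128 133 130 117
  100  88]
 [ 76 104 121 121 106  94  91  92  94  96 102 106 118 129 134 131 121 107
   93  86]
 [ 63  84 105 119 124 123 119 113 112 110 113 119 127 132 129 122 108 100
   91  86]
 [ 58  64  76  92 109 121 123 126 123 118 120 124 124 120 113 105 100  95
   89  83]
 [ 54  57  62  68  81  92 101 110 112 110 110 109 104  99  96  94  95  93
   86  83]]
```

Run:
```python
from h import *
a=dict(np.load('s2.npz'))
g=a['pixels'].mean(2).astype(int)
print(g[176:204:1,312:332])
for z in(157,):
  for X in([570,-2.7,z],[563,-2.7,z],[563,-2.7,z+33],[576,-2.7,z+33]): print(X,proj(a,X))
```

```text
[[ 59  64  75  87  94 112 117 106 115 124 120 103  97  96  90 110 128 104
   65  47]
 [ 59  64  72  77  91 112 117 106 116 123 120 104  97 103 114 132 133  97
   57  45]
 [ 70  70  72  74  87 111 114 104 115 124 120 104  97 111 135 145 128  87
   54  46]
 [ 73  73  74  75  86 108 109 101 113 124 121 104  98 113 143 150 127  83
   51  44]
 [ 75  74  73  74  85 106 112 102 114 124 121 104  99 115 145 152 126  80
   50  44]
 [ 88  78  74  74  83 102 100  94 114 123 118 103  98 112 140 140 110  70
   47  44]
 [107  86  78  76  81  94  87  88 113 123 115 101  97 108 126 121  89  57
   44  42]
 [112  94  85  82  78  77  76  88 116 123 115 101  98 110 131 126  93  57
   43  43]
 [104  96  92  87  75  69  71  86 114 118 111  99  97 111 136 139 106  63
   43  41]
 [101  98  93  87  75  65  66  78 100 101  98  94  97 111 138 142 109  66
   45  42]
 [ 99  97  89  85  76  65  63  66  76  81  85  91  97 114 139 142 110  66
   44  39]
 [ 97  94  86  84  79  70  66  66  68  74  81  91 101 118 137 135 107  68
   44  40]
 [ 95  92  83  81  83  85  86  82  80  82  91 100 111 123 129 118  97  68
   45 
[... 760 characters left out ...]
  69  58]
 [115 107 102  93  86  76  69  63  65  69  78  86  87  85  84  84  83  74
   68  64]
 [135 131 128 114 102  90  79  73  72  76  83  87  88  86  86  86  83  76
   70  69]
 [139 139 138 134 128 113 104 100  99 100 103 103 104 102  95  98 100  93
   85  75]
 [140 141 140 139 138 133 131 130 130 130 130 130 130 126 117 123 127 120
  111  96]
 [139 139 140 140 139 139 139 139 139 138 138 139 139 137 134 137 136 131
  121 115]
 [136 137 137 137 138 138 138 139 139 139 140 140 139 139 140 139 136 128
  122 120]]
[570, -2.7, 157] [319.63880117 199.01157662]
[563, -2.7, 157] [320.21161604 196.06297489]
[563, -2.7, 190] [320.42949268 185.56391171]
[576, -2.7, 190] [319.32555807 191.15429389]
```

```bash
python3 -m creep '[[[-0.14,-0.18,0,0,0],[-0.14,-0.18,0,0,0],[-0.14,-0.18,-0.8,0,0],[-0.14,-0.18,-1.4,0,0],[-0.14,-0.18,-1.8,0,0],[-0.14,-0.18,-2,0,0],[-0.14,-0.18,-2,0,0]]]'
python3 -m creep '[[[0,0,-0.4,0,0],[0,0,-0.8,0,0],[0,0,-0.8,0,0]]]'
```

```text
t: 6.93
eef_pos: [561.9, -0.6, 172.2]
tcp_rot: [-2.544, -1.842, 0.002]
wrist_force: [0.4, 0.4, -1.8]
opening: 15.9
grip_force: 40.0
t: 7.18
eef_pos: [562.1, -1.0, 164.3]
tcp_rot: [-2.544, -1.843, 0.002]
wrist_force: [0.6, -1.1, -2.5]
opening: 16.3
grip_force: 40.0
```

```bash
for i in 1; do python3 -m creep '[[[0,0,-0.2,0,0],[0,0,-0.2,0,0]]]';python3 -m creep '[[[0,0,-0.2,0,0],[0,0,-0.2,0,0]]]'; python3 -m creep '[[[0,0,-0.15,0,0],[0,0,-0.15,0,0]]]'; done
```

```text
t: 7.35
eef_pos: [562.3, -1.0, 162.8]
tcp_rot: [2.544, 1.843, -0.001]
wrist_force: [0.8, -0.6, -2.5]
opening: 15.8
grip_force: 40.0
t: 7.52
eef_pos: [562.3, -0.8, 160.9]
tcp_rot: [2.544, 1.843, -0.0]
wrist_force: [0.4, -0.3, -1.3]
opening: 16.2
grip_force: 40.0
t: 7.68
eef_pos: [562.4, -0.8, 159.5]
tcp_rot: [2.544, 1.843, -0.0]
wrist_force: [0.2, -1.3, -2.5]
opening: 15.9
grip_force: 40.0
```

```bash
python3 -m creep '[[[0,0,-0.15,0,0],[0,0,-0.15,0,0]]]';python3 -m creep '[[[0,0,-0.15,0,0],[0,0,-0.15,0,0]]]'
```

```text
t: 7.85
eef_pos: [562.4, -0.8, 158.0]
tcp_rot: [2.544, 1.843, -0.0]
wrist_force: [-0.1, -1.8, -1.6]
opening: 16.3
grip_force: 40.0
t: 8.02
eef_pos: [562.5, -0.9, 156.7]
tcp_rot: [2.544, 1.842, 0.0]
wrist_force: [0.0, -2.0, 0.3]
opening: 15.8
grip_force: 40.0
```

```bash
python3 -m creep '[[[0,0,-0.1,0,0],[0,0,-0.1,0,0],[0,0,-0.1,0,0]]]';python3 -m creep '[[[0,0,-0.1,0,0],[0,0,-0.1,0,0],[0,0,-0.1,0,0]]]'
```

```text
t: 8.27
eef_pos: [562.7, -1.0, 156.1]
tcp_rot: [2.544, 1.842, 0.001]
wrist_force: [-1.2, -3.2, 3.7]
opening: 15.6
grip_force: 40.0
t: 8.52
eef_pos: [562.8, -1.0, 155.4]
tcp_rot: [2.543, 1.842, 0.001]
wrist_force: [-1.2, -2.2, 6.1]
opening: 16.3
grip_force: 40.0
```

```bash
python3 -m creep '[[[0,0,0.05,0,0.2],[0,0,0.05,0,0.4],[0,0,0.05,0,0.6],[0,0,0.05,0,0.7],[0,0,0.05,0,0.7],[0,0,0.05,0,0.7],[0,0,0.05,0,0.7],[0,0,0.05,0,0.7]]]'
python3 -m creep '[[[0,0,3,0,0.7],[0,0,7,0,0.7],[0,0,10,0,0.7],[0,0,12,0,0.7],[-10,0,12,0,1],[-10,8,12,0,1],[-10,12,12,0,1],[-10,12,12,0,1]]]'
python3 - <<'E'
from h import *
a=snap('scene','s4.png'); b=snap('top'); np.savez('s4.npz',**a); np.savez('t4.npz',**b)
x=a['pixels'][140:240,280:400,::-1]; y=b['pixels'][180:280,240:360,::-1]
cv2.imwrite('pics/c4.png',np.hstack([cv2.resize(x,(400,333)),cv2.resize(y,(400,333))]))
E
```

```text
t: 9.18
eef_pos: [562.4, -0.6, 155.0]
tcp_rot: [-2.544, -1.842, -0.0]
wrist_force: [-0.4, 0.9, 0.3]
opening: 61.9
grip_force: 0.0
t: 9.85
eef_pos: [464.6, 111.0, 275.5]
tcp_rot: [2.547, 1.839, 0.002]
wrist_force: [0.1, 1.2, -1.0]
opening: 89.2
grip_force: 0.0
```

View pics/c4.png

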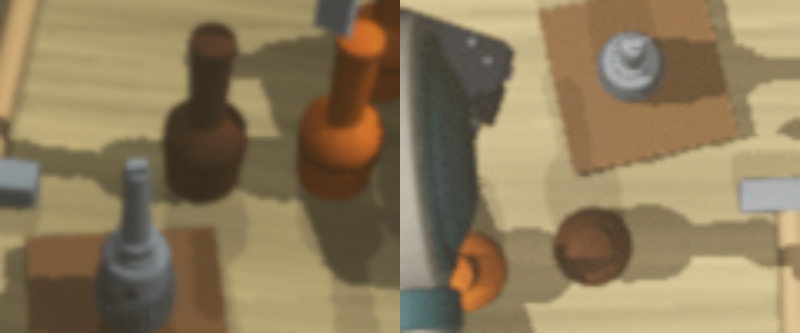

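Arbor stands upright in the chuck (scene crop (137,165) top). Mallet handle end is at crop (214,37), head in top view at crop (594,246).

Run:
```python
from h import *
a,b=dict(np.load('s4.npz')),dict(np.load('t4.npz'))
k=120/400
print('top by scene',onz(a,280+214*k,140+38*k,147), 'head by scene',onz(a,280+205*k,140+150*k,40))
print('head by top',onz(b,240+194*k,180+246*k,38))
print('atop scene',onz(a,280+137*k,140+163*k,183))
g=b['pixels'].mean(2).astype(int); print(g[240:268:2,284:312:2])
print(telemetry.observe()['eef_pos'])
```

```text
top by scene [433.2188147   28.01424803 147.        ] head by scene [440.09626036  28.95453156  40.        ]
head by top [430.15562587  24.84342155  38.        ]
atop scene [565.18400426  -1.01047725 183.        ]
[[151 149 150 148 149 151 149 147 150 149 151 158 166 167]
 [159 149 149 151 148 118 102  97 111 119 119 127 138 126]
 [165 152 152 119  83  69  66  67  61  61  66  89 112 114]
 [173 156 124  77  75  77  75  73  71  64  64  63 113 116]
 [176 160  84  79  77  81  79  76  66  64  65  57  96 118]
 [121 122  77  80  88  83  87  82  81  66  65  65  69 122]
 [123  90  83  85  94  89  88  80  82  79  62  67  65 119]
 [126  78  64  85  92  93  87  88  85  78  68  68  70 117]
 [127  82  64  85  95  91  90  88  85  82  68  71  71 126]
 [131 108  58  66  68  69  70  71  73  73  70  71  89 132]
 [122 118  76  62  66  72  71  74  73  81  75  69 113 124]
 [121 125 111  68  66  65  84  86  85  77  72 101 126 124]
 [125 122 126 113 103  70  79  76  80 107 157 156 130 155]
 [124 122 122 153 185 172 166 166 169 181 186 185 184 186]]
[462.9690262  115.12923217 275.64268394]
```

```bash
python3 -m creep '[[[-3.2,-9.3,0,30,1],[-3.2,-9.3,0,30,1],[-3.2,-9.3,0,30,1],[-3.2,-9.3,0,30,1],[-3.2,-9.3,0,30,1],[-3.2,-9.3,0,30,1],[-3.2,-9.3,0,30,1]]]'
```

```text
t: 10.53
eef_pos: [434.0, 17.0, 275.2]
tcp_rot: [1.983, 2.436, -0.0]
wrist_force: [0.7, 0.2, 0.4]
opening: 94.4
grip_force: 0.0
```

```bash
python3 -m creep '[[[-0.2,0.4,0,0,1],[-0.2,0.4,0,0,1],[-0.2,0.4,0,0,1]]]'
```

```text
t: 10.78
eef_pos: [431.8, 21.9, 275.1]
tcp_rot: [-1.98, -2.439, 0.0]
wrist_force: [1.0, 0.3, 0.5]
opening: 93.5
grip_force: 0.0
```

```bash
python3 -m creep '[[[-0.05,0.4,-4,0,1],[-0.05,0.4,-8,0,1],[-0.05,0.4,-12,0,1],[-0.05,0.4,-15,0,1],[-0.05,0.4,-15.7,0,1],[-0.05,0.4,-15.7,0,1],[-0.05,0.4,-15.7,0,0.6],[-0.05,0.4,-15.7,0,0.3],[-0.05,0.4,-15.7,0,0],[-0.05,0.4,-15.7,0,0],[-0.05,0.4,-15.7,0,0],[-0.05,0.4,-15.7,0,0]]]' 50
python3 -m creep '[[[0,0,0,0,0],[0,0,0,0,0],[0,0,0,0,0],[0,0,0,0,0],[0,0,0,0,0],[0,0,0,0,0]]]'
```

```text
t: 11.78
eef_pos: [431.7, 25.5, 118.8]
tcp_rot: [1.98, 2.437, 0.001]
wrist_force: [-0.1, -0.1, 0.3]
opening: 57.3
grip_force: 0.0
t: 12.28
eef_pos: [431.1, 25.5, 118.0]
tcp_rot: [-1.981, -2.438, 0.0]
wrist_force: [-0.3, -0.6, -0.3]
opening: 26.2
grip_force: 50.0
```

```bash
python3 -m creep '[[[0,0,3,0,0],[0,0,7,0,0],[0,0,11,0,0],[0,0,15,0,0],[0,0,19,0,0],[0,0,21.5,0,0],[3,-0.6,21.5,0,0],[6.5,-1.3,21.5,0,0],[10,-2,21.5,0,0],[12,-2.4,21.5,0,0],[13.1,-2.64,21.5,0,0],[13.1,-2.64,21.5,0,0]]]'
python3 -m creep '[[[0,0,-1,0,0],[0,0,-2,0,0],[0,0,-2,0,0],[0,0,-2,0,0],[0,0,-2,0,0]]]'
```

```text
t: 13.28
eef_pos: [563.9, -1.4, 331.1]
tcp_rot: [-1.98, -2.436, 0.002]
wrist_force: [-0.7, 0.0, -2.9]
opening: 26.1
grip_force: 50.0
t: 13.7
eef_pos: [561.4, -0.6, 313.4]
tcp_rot: [1.981, 2.439, 0.0]
wrist_force: [0.1, -0.0, -3.2]
opening: 26.2
grip_force: 50.0
```

```bash
python3 -m creep '[[[0.1,0,-0.5,0,0],[0.1,0,-0.9,0,0],[0.1,0,-0.9,0,0]]]'
python3 -m creep '[[[0,0,-0.15,0,0],[0,0,-0.15,0,0]]]'
python3 -m creep '[[[0,0,-0.15,0,0],[0,0,-0.15,0,0]]]'
```

```text
t: 13.95
eef_pos: [562.8, -0.8, 303.3]
tcp_rot: [-1.98, -2.438, 0.001]
wrist_force: [0.7, 0.4, -3.2]
opening: 26.5
grip_force: 50.0
t: 14.12
eef_pos: [563.2, -0.8, 302.3]
tcp_rot: [-1.981, -2.438, 0.0]
wrist_force: [0.5, 0.3, -3.9]
opening: 26.6
grip_force: 50.0
t: 14.28
eef_pos: [563.3, -0.9, 300.9]
tcp_rot: [-1.981, -2.438, 0.0]
wrist_force: [-0.1, -0.1, -3.4]
opening: 26.8
grip_force: 50.0
```

```bash
python3 -m creep '[[[0,0,-0.15,0,0],[0,0,-0.15,0,0]]]'
python3 -m creep '[[[0,0,-0.15,0,0],[0,0,-0.15,0,0]]]'
```

```text
t: 14.45
eef_pos: [563.6, -0.9, 300.0]
tcp_rot: [1.98, 2.438, 0.001]
wrist_force: [-0.2, -0.3, -2.6]
opening: 26.5
grip_force: 50.0
t: 14.62
eef_pos: [564.1, -0.9, 299.5]
tcp_rot: [1.979, 2.436, 0.003]
wrist_force: [-0.1, -0.3, 4.4]
opening: 26.9
grip_force: 50.0
```

```bash
python3 -m creep '[[[0,0,-0.15,0,0],[0,0,-0.15,0,0]]]'
python3 -m creep '[[[0,0,-0.1,0,0],[0,0,-0.1,0,0]]]'
```

```text
t: 14.78
eef_pos: [564.4, -1.0, 298.8]
tcp_rot: [1.978, 2.435, 0.004]
wrist_force: [-0.1, 0.1, 7.4]
opening: 26.3
grip_force: 50.0
t: 14.95
eef_pos: [564.7, -1.0, 298.5]
tcp_rot: [1.977, 2.434, 0.005]
wrist_force: [0.0, -0.1, 9.1]
opening: 26.3
grip_force: 50.0
```

```bash
python3 -m creep '[[[-0.05,0,-0.2,0,0],[-0.05,0,-0.2,0,0]]]'
python3 -m creep '[[[-0.05,0,-0.1,0,0],[-0.05,0,-0.1,0,0]]]'
```

```text
t: 15.12
eef_pos: [564.7, -1.0, 297.4]
tcp_rot: [1.976, 2.433, 0.007]
wrist_force: [0.3, 0.6, 12.0]
opening: 26.2
grip_force: 50.0
t: 15.28
eef_pos: [564.6, -1.1, 297.2]
tcp_rot: [1.976, 2.432, 0.008]
wrist_force: [0.0, -0.1, 14.3]
opening: 26.2
grip_force: 50.0
```

```bash
python3 -m creep '[[[0,0,-0.15,0,0],[0,0,-0.15,0,0]]]'
python3 -m creep '[[[0,0,1,0,0],[0,0,2,0,0],[0,0,2,0,0],[0,0,2,0,0],[0,0,2,0,0]]]'
```

```text
t: 15.45
eef_pos: [565.1, -1.1, 296.5]
tcp_rot: [1.975, 2.431, 0.01]
wrist_force: [-0.6, -0.1, 17.0]
opening: 26.3
grip_force: 50.0
t: 15.87
eef_pos: [561.9, -0.8, 310.0]
tcp_rot: [-1.98, -2.437, 0.002]
wrist_force: [0.0, -0.2, -4.2]
opening: 26.0
grip_force: 50.0
```

```bash
python3 -m creep '[[[-0.05,0,-0.7,0,0],[-0.05,0,-0.9,0,0],[-0.1,0,-1.1,0,0],[-0.15,0,-1.3,0,0],[-0.15,0,-1.5,0,0],[-0.15,0,-1.7,0,0],[-0.15,0,-1.9,0,0],[-0.15,0,-2,0,0]]]'
```

```text
t: 16.53
eef_pos: [563.2, -1.2, 296.4]
tcp_rot: [1.975, 2.431, 0.009]
wrist_force: [-1.3, 0.4, 19.2]
opening: 26.5
grip_force: 50.0
```

```bash
python3 -m creep '[[[0.15,0,1,0,0],[0.15,0,2,0,0],[0.15,0,2,0,0],[0.15,0,2,0,0]]]'
python3 -m creep '[[[-0.05,0,-0.7,0,0],[-0.05,0,-0.9,0,0],[-0.1,0,-1.1,0,0],[-0.15,0,-1.3,0,0],[-0.15,0,-1.5,0,0],[-0.15,0,-1.7,0,0],[-0.15,0,-1.9,0,0],[-0.15,0,-2,0,0]]]'
python3 -m creep '[[[0.15,0,1,0,0],[0.15,0,2,0,0],[0.15,0,3,0,0],[0.15,0,3.3,0,0],[0.15,0,3.3,0,0]]]'
```

```text
t: 16.87
eef_pos: [562.5, -0.9, 311.2]
tcp_rot: [1.981, 2.438, 0.0]
wrist_force: [0.2, -0.1, -3.6]
opening: 26.5
grip_force: 50.0
t: 17.53
eef_pos: [563.2, -1.2, 296.3]
tcp_rot: [1.975, 2.431, 0.009]
wrist_force: [-1.3, 0.0, 20.7]
opening: 26.1
grip_force: 50.0
t: 17.95
eef_pos: [562.8, -0.9, 324.9]
tcp_rot: [1.98, 2.437, 0.001]
wrist_force: [0.3, 0.5, -3.4]
opening: 26.3
grip_force: 50.0
```

```bash
python3 -m creep '[[[-4,0.8,0,0,0],[-8,1.6,0,0,0],[-11,2.2,0,0,0],[-13.15,2.65,0,0,0],[-13.15,2.65,0,0,0],[-13.15,2.65,-4,0,0],[-13.15,2.65,-8,0,0],[-13.15,2.65,-12,0,0],[-13.15,2.65,-16,0,0],[-13.15,2.65,-18.5,0,0],[-13.15,2.65,-19.5,0,0],[-13.15,2.65,-19.5,0,0]]]'
python3 -m creep '[[[0,0,-0.2,0,0],[0,0,-0.3,0,0],[0,0,-0.3,0,0]]]'
```

```text
t: 18.95
eef_pos: [428.5, 25.8, 125.9]
tcp_rot: [-1.977, -2.434, 0.007]
wrist_force: [0.0, -0.4, -3.5]
opening: 26.4
grip_force: 50.0
t: 19.2
eef_pos: [431.9, 25.5, 127.0]
tcp_rot: [1.98, 2.437, 0.002]
wrist_force: [0.3, 0.7, -2.9]
opening: 26.7
grip_force: 50.0
```

```bash
python3 -m creep '[[[0,0,-0.3,0,0],[0,0,-0.5,0,0],[0,0,-0.5,0,0]]]'
python3 -m creep '[[[0,0,-0.15,0,0],[0,0,-0.15,0,0]]]'
python3 -m creep '[[[0,0,-0.15,0,0],[0,0,-0.15,0,0]]]'
```

```text
t: 19.45
eef_pos: [430.8, 25.7, 121.2]
tcp_rot: [1.981, 2.438, 0.0]
wrist_force: [-0.5, -0.3, -3.1]
opening: 26.4
grip_force: 50.0
t: 19.62
eef_pos: [430.7, 25.7, 119.6]
tcp_rot: [1.981, 2.438, 0.0]
wrist_force: [-0.1, 0.4, -2.7]
opening: 26.7
grip_force: 50.0
t: 19.78
eef_pos: [430.8, 25.6, 118.0]
tcp_rot: [1.981, 2.438, 0.0]
wrist_force: [0.1, 0.2, -3.0]
opening: 26.4
grip_force: 50.0
```

```bash
python3 -m creep '[[[0,0,-0.1,0,0],[0,0,-0.1,0,0],[0,0,-0.1,0,0]]]'
python3 -m creep '[[[0,0,-0.1,0,0],[0,0,-0.1,0,0],[0,0,-0.1,0,0]]]'
```

```text
t: 20.03
eef_pos: [430.9, 25.6, 118.0]
tcp_rot: [1.98, 2.438, 0.0]
wrist_force: [-2.5, 0.3, 5.6]
opening: 26.1
grip_force: 50.0
t: 20.28
eef_pos: [430.9, 25.6, 117.9]
tcp_rot: [1.98, 2.438, 0.001]
wrist_force: [-4.2, 0.1, 13.2]
opening: 26.2
grip_force: 50.0
```

```bash
python3 -m creep '[[[0,0,0.12,0,0],[0,0,0.12,0,0],[0,0,0.12,0,0.2],[0,0,0.12,0,0.4],[0,0,0.12,0,0.6],[0,0,0.12,0,0.8],[0,0,0.12,0,0.9],[0,0,0.12,0,0.9],[0,0,0.12,0,0.9],[0,0,0.12,0,0.9],[0,0,0.12,0,0.9],[0,0,0.12,0,0.9]]]'
python3 -m creep '[[[0,0,3,0,0.9],[0,0,7,0,0.9],[0,0,11,0,0.9],[0,0,15,0,0.9],[0,0,16,0,0.9],[0,0,16,0,0.9],[0,0,16,0,0.9]]]'
python3 - <<'E'
from h import *
a=snap('scene'); cv2.imwrite('pics/c5.png',cv2.resize(a['pixels'][140:260,280:440,::-1],(640,480)))
E
```

```text
t: 21.28
eef_pos: [430.8, 25.7, 117.3]
tcp_rot: [1.981, 2.438, 0.0]
wrist_force: [-0.3, 0.3, 0.5]
opening: 82.6
grip_force: 0.0
t: 21.87
eef_pos: [430.5, 25.7, 276.9]
tcp_rot: [1.981, 2.438, 0.0]
wrist_force: [-0.1, 0.5, -0.8]
opening: 84.8
grip_force: 0.0
```

View pics/c5.png

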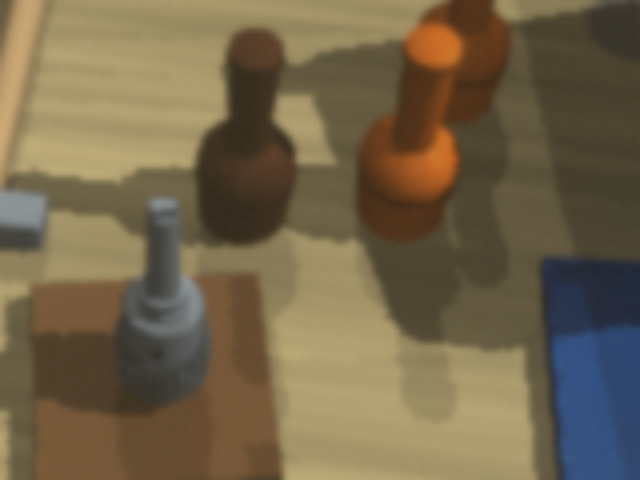

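The mallet stands upright, clear of the fingers; chuck with arbor upright at crop (163,300). Now grip the arbor.

```bash
python3 -m creep '[[[4,-0.8,0,0,1],[8,-1.6,0,0,1],[11.5,-2.3,0,0,1],[13.2,-2.65,0,0,1],[13.2,-2.65,0,0,1],[13.2,-2.65,0,0,1],[13.2,-2.65,-4,0,1],[13.2,-2.65,-8,0,0.9],[13.2,-2.65,-11,0,0.7],[13.2,-2.65,-12,0,0.5],[13.2,-2.65,-12,0,0.3],[13.2,-2.65,-12,0,0.3]]]' 60
python3 -m creep '[[[0,0,0,0,0.2],[0,0,0,0,0.1],[0,0,0,0,0],[0,0,0,0,0],[0,0,0,0,0],[0,0,0,0,0],[0,0,0,0,0],[0,0,0,0,0],[0,0,0,0,0],[0,0,0,0,0]]]'
```

```text
t: 22.92
eef_pos: [562.3, -0.6, 157.9]
tcp_rot: [-1.981, -2.438, 0.0]
wrist_force: [0.2, -0.5, 1.3]
opening: 64.1
grip_force: 0.0
t: 23.75
eef_pos: [563.2, -0.9, 157.5]
tcp_rot: [1.98, 2.438, 0.001]
wrist_force: [0.3, 0.7, 1.4]
opening: 15.6
grip_force: 60.0
```

```bash
python3 -m creep '[[[0,0,0.5,0,0],[0,0,1,0,0],[0,0,2,0,0],[0,0,3,0,0],[0,0,4.5,0,0],[0,0,6,0,0],[0,0,6,0,0],[0,0,6,0,0],[0,0,6,0,0],[0,0,6,0,0],[0,0,6,0,0],[0,0,6,0,0]]]'
python3 -m creep '[[[0,0,0,0,0],[0,0,0,0,0],[0,0,0,0,0],[0,0,0,0,0],[0,0,0,0,0],[0,0,0,0,0]]]'
```

```text
t: 24.75
eef_pos: [562.3, -0.8, 216.5]
tcp_rot: [-1.98, -2.437, 0.001]
wrist_force: [-0.5, 0.3, -8.6]
opening: 15.9
grip_force: 60.0
t: 25.25
eef_pos: [562.8, -0.8, 217.3]
tcp_rot: [1.981, 2.438, 0.0]
wrist_force: [0.2, 0.0, -8.3]
opening: 15.2
grip_force: 60.0
```

```bash
python3 -m creep '[[[-0.2,1.2,0,0,0],[-0.6,4,0,0,0],[-1,7,0,0,0],[-1.4,10,0,0,0],[-1.8,13,0,0,0],[-2.2,16,0,0,0],[-2.6,19,0,0,0],[-3,22,0,0,0],[-3.4,24.5,0,0,0],[-3.8,27,0,0,0],[-4.1,29,0,0,0],[-4.2,29.8,0,0,0]]]'
python3 -m creep '[[[0,0,0,0,0],[0,0,0,0,0],[0,0,0,0,0],[0,0,-1.5,0,0],[0,0,-3,0,0],[0,0,-4.5,0,0],[0,0,-5.5,0,0],[0,0,-6,0,0],[0,0,-6.3,0,0],[0,0,-6.5,0,0],[0,0,-6.5,0,0]]]'
python3 - <<'E'
from h import *
a=snap('scene'); cv2.imwrite('pics/c6.png',cv2.resize(a['pixels'][140:300,300:520,::-1],(660,480)))
E
```

```text
t: 26.25
eef_pos: [519.3, 301.5, 217.3]
tcp_rot: [-1.976, -2.439, -0.004]
wrist_force: [-0.3, 1.4, -9.1]
opening: 15.8
grip_force: 60.0
t: 27.17
eef_pos: [521.3, 297.0, 152.6]
tcp_rot: [1.981, 2.438, 0.001]
wrist_force: [0.1, 0.2, -7.5]
opening: 15.7
grip_force: 60.0
```

View pics/c6.png

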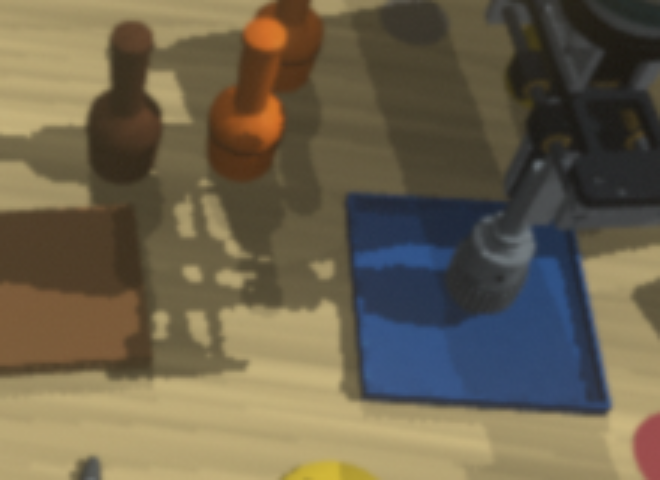

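Chuck hangs from the arbor in the tray's middle (crop (485,300), tray centre about (475,305)). Lower to the floor.

```bash
python3 -m creep '[[[0,0,-0.3,0,0],[0,0,-0.6,0,0],[0,0,-0.6,0,0],[0,0,-0.6,0,0]]]'
python3 -m creep '[[[0,0,-0.15,0,0],[0,0,-0.15,0,0],[0,0,-0.15,0,0]]]'
python3 -m creep '[[[0,0,-0.15,0,0],[0,0,-0.15,0,0],[0,0,-0.15,0,0]]]'
```

```text
t: 27.55
eef_pos: [520.6, 297.1, 146.2]
tcp_rot: [-1.981, -2.438, 0.001]
wrist_force: [-0.1, 0.3, -8.3]
opening: 15.9
grip_force: 60.0
t: 27.8
eef_pos: [520.8, 297.2, 144.8]
tcp_rot: [1.981, 2.438, 0.0]
wrist_force: [0.2, -0.1, -8.9]
opening: 15.8
grip_force: 60.0
t: 28.05
eef_pos: [521.1, 297.5, 144.5]
tcp_rot: [1.981, 2.438, 0.002]
wrist_force: [-1.8, 0.2, 0.9]
opening: 15.8
grip_force: 60.0
```

On the floor. Release and withdraw upward.

```bash
python3 -m creep '[[[0,0,0,0,0],[0,0,0,0,0.15],[0,0,0,0,0.3],[0,0,0,0,0.5],[0,0,0,0,0.6],[0,0,0,0,0.7],[0,0,0,0,0.7],[0,0,0,0,0.7],[0,0,0,0,0.7],[0,0,0,0,0.7]]]'
python3 -m creep '[[[0,0,2,0,0.7],[0,0,6,0,0.7],[0,0,10,0,0.7],[0,0,14,0,0.7],[0,0,16,0,0.7],[-10,8,16,0,0.7],[-10,8,16,0,0.7],[-10,8,16,0,0.7],[-10,8,16,0,0.7],[-10,8,16,0,0.7]]]'
python3 - <<'E'
from h import *
a=snap('scene'); cv2.imwrite('pics/c7.png',a['pixels'][:,:,::-1])
E
```

```text
t: 28.88
eef_pos: [520.9, 297.1, 143.2]
tcp_rot: [1.981, 2.438, 0.0]
wrist_force: [-0.5, -0.7, 0.1]
opening: 64.4
grip_force: 0.0
t: 29.72
eef_pos: [419.0, 378.4, 303.7]
tcp_rot: [1.976, 2.442, 0.001]
wrist_force: [0.5, 0.2, -0.8]
opening: 65.6
grip_force: 0.0
```

View pics/c7.png

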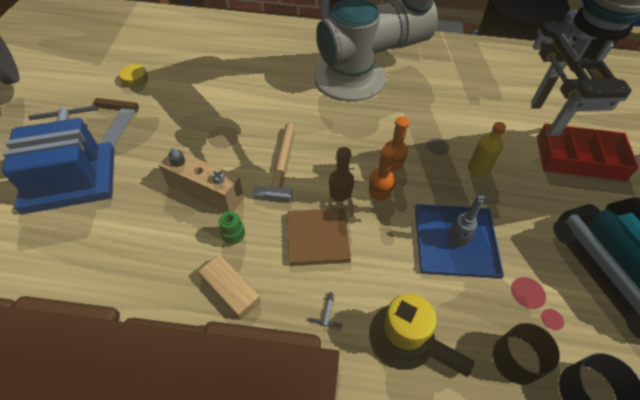

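The chuck with arbor stands in the tray at (464,228), the mallet stands at (342,173), bystanders are unmoved, and the gripper is clear.

```bash
python3 -c "
from cell import env; print(env.job_done())"
```

```text
the job is handed in; nothing more can be done
None
```

I handed the job in at about 30 s: the arbor took three taps of roughly 20–24 N and carried the chuck on lifting; the chuck now stands nose down in the blue tray with the arbor in it, the mallet is back upright on the bench, and the bystanders look unmoved, though the hand-in returned no verdict.

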